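# Shift the carving turntable into first gear

## Robot

A 6-joint arm with a two-finger parallel gripper is mounted at the origin on the work surface. World frame = base frame: x ahead of the robot, y to its left, z up, the work surface at z = 0. Lengths are in m, angles in rad, forces in N, time in s.
With the tool pointing down it reaches from about 0.275 to 0.875 m from the base axis. Payload 12.5 kg.
Tool frame: the origin (TCP) lies at the very end of the fingers, on their centre line; the grasp point (between the pads) lies 19 mm behind it; z points along the fingers, y is the line along which they close (so a half turn about z gives the same grasp; the last joint's range is limited). The gripper opens to 85 mm and grips with 20 to 120 N. Pads are 22 mm wide; open, the fingers measure 114 mm over their backs; the gripper's body (76 mm by 85 mm) begins 54 mm behind the grasp point. The pads swing forward as they close: fully open they stand 13 mm farther back than shut.
Start: joints at [-1.188, 0.351, 1.652, -0, 1.139, -0.085], TCP at [0.248, -0.491, 0.231] pointing down, gripper open.
Joint ranges: [-2.75, 2.75], [-0.79, 2.1], [0.01, 2.65], [-1.57, 4.71], [0.07, 3.14], [-2.87, 2.87]. Speed limits (rad/s): [2.22, 2.22, 2.79, 3.14, 3.14, 3.14].

## Interface

Orientations are given as a rotation vector (axis times angle).
In Python, from bench import manip, imaging gives the robot as it stands.
- The arm moves only by the tool apply_moves, never from a script. Its argument "steps" is a list of rows, each a list of 7 numbers: the opening in per cent of the stroke, from 0 (shut) to 100 (fully open), then the shift along the world's x, y, z in m, then the turn, a rotation vector about the world's x, y, z in degrees. A call has 1 to 5 rows; each row is the pose to reach, as a shift and turn from the pose commanded when the call began; what a row does not reach only later rows make up. A row lasts 1/12 s, in which the tool goes at most 41.7 mm and 7.16 degrees, less where a joint would pass 70% of its speed; a pose out of reach is approached as far as the arm can. A call with a gripper value outside its range is refused whole. The fingers move at their own pace and stop on an object; "force" is the grip in N (left out, the last holds). Time passes only in rows, so rows that repeat a pose let the fingers close. It gives the time, the measured TCP pose, the force, the opening and the grip force at its end, in the units of the state.
- manip.get_obs(): the state, without advancing time (a new reading comes with each control period).
- imaging.snapshot(name): name is "scene" or "side" or "wrist"; returns the picture (400x640x3 uint8, red, green, blue); there is no depth.
- imaging.calibration(name): a dict with "fx", "fy", "cx", "cy" (pixels), "distortion" ([k1, k2, p1, p2, k3] as OpenCV has them; the pictures are not rectified), "rvec" (rotation vector, rad) and "tvec" (3), from world to camera coordinates, as OpenCV has them; the wrist camera has in their place "mount" (4x4, takes a point from camera to tool coordinates, whose origin is the TCP and whose axes are the flange's). Camera axes: x right, y down, z forward; pixel columns grow to the right and rows downward; lengths in m; the calibration is good to about 2 mm. A picture is of the moment at which its call begins: read the wrist's pose just before it. calibration takes no time and is no camera call.
- manip.sign_off(): hands the job in; it is judged then, once.
The state is a dict: "t": time; "joint_positions": joint angles; "qvel": joint speeds; "effort": joint torques, N m; "eef_pos": TCP position; "tcp_rot": TCP orientation; "wrist_force": force on the tool from outside, world axes, zero at the start; "moment": the same for the moment, N m; "opening": finger opening in m; "grip_force": force on a finger pad.
Only numpy, scipy, OpenCV 4.12 (cv2) and the standard library are available. Lean on these libraries where they do the work, as an engineer would, in place of code of your own. Each camera call takes 0.05 s, during which the arm holds its last target. There are 200 camera calls.

## Task

Shift the stone turntable's gearbox into first gear: push the gear lever along its H-shaped gate into the right-hand slot that has the mark with one single stud beside it, fully home to the end of the slot, and leave it there. Only push it with the fingers, gently, without gripping it, and leave the hammer, the brush and the pebble lying where they are.

Things in the scene. Friction and masses are not known exactly. Their poses are not given: they have to be found in the camera images.
- gearbox: Fixed drive unit on the table: grey housing 190 x 190 mm with an aluminium gate plate on top, foot plate 460 x 220 mm. Origin on the table under the lever's pivot, the housing's middle. x points away from the robot (turned up to 0.35 rad), y left, z up. At x = 240 mm stands its turntable (230 mm disc) with a granite head, top 236 mm above the table, nearest face at x = 165 mm.
- gate (a point): Middle of the H on the gate plate's top, 124 mm above the table (plate 12 mm thick). Axes as the gearbox. Two lanes run along x at y = +28 (left) and y = -28 mm (right), joined by a crossbar along y at x = 0; the four lane ends are the slots. Between the lanes two tongues with rounded corners, 36 mm wide in y, begin 12 mm either side of x = 0 and stop the stalk.
- pivot (a point): The lever's pivot, on the gearbox's z axis, 13 mm above the table, axes as the gearbox. Does not move with the lever. The gate plate's mid height is 105 mm above it.
- lever_grip (a point): Point on the lever's axis 215 mm from the pivot, mid black hand grip: a round-topped cylinder 28 mm across from 175 to 255 mm from the pivot (steel stalk below, 12 mm). In the gearbox frame its direction from the pivot is (sin b, -sin a cos b, cos a cos b), a = joint across, b = joint along. The top rises up to 20 mm as the lever uprights: keep fingertips 20-30 mm below it.
- across (a joint): Sideways tilt of the lever in rad, 0 upright, positive to the right (-y of the gearbox), stops at -0.285 and +0.285. Left lane: about -0.285 to -0.225; right lane: +0.225 to +0.285. Starts in the left lane. Stiff: 2 to 4 N at the grip moves it, and it stays where it is left (no spring, no detent).
- along (a joint): Tilt of the lever along the lanes in rad, 0 upright, positive away from the robot (+x of the gearbox), stops at -0.29 and +0.29, fully home in a near or far slot (cushioned: some 5 N per mm at the grip beyond). The lever can cross from lane to lane only while this is within about -0.055 to +0.055. May start anywhere along the left lane. Stiff (2 to 4 N at the grip), stays where it is left.
- mark_one: Mark of the wanted slot: black plate 46 x 28 x 3 mm with ONE steel stud (15 mm across, 4 mm high), lying fixed on the gate plate beside a right-hand slot, at x = +34 mm (far) or -34 mm (near), y = -64 mm in the gearbox frame. Origin under its centre.
- mark_three: Mark of the other right-hand slot: the same black plate with a row of three small studs (9 mm across). Origin under its centre. (The left-hand slots have marks with two and with four small studs.)
- hammer: Bystander: loose hammer, 260 mm long with a wooden handle, lying on the table to the left of the gearbox. Origin under its middle.
- brush: Bystander: loose hand brush, 240 mm long, lying on the table to the right of the gearbox. Origin under its middle.
- pebble: Bystander: loose grey river pebble, 80 mm across and 49 mm high, on the table in front of the gearbox. Origin under its middle.

How it is judged:
At the end, for the whole second after the job is handed in: The lever stands in the right lane (across above 0.2 rad) and in the slot beside the one-stud mark, within 0.05 rad of its stop (along above +0.24 if the mark is at the far slot, below -0.24 if at the near one), at rest (value of joint across above 0.2 rad and ((x of mark_one in the frame of gearbox above 0 m and value of joint along above 0.24 rad) or (x of mark_one in the frame of gearbox below 0 m and value of joint along below -0.24 rad)) and velocity of joint across between -0.02 and 0.02 rad/s and velocity of joint along between -0.02 and 0.02 rad/s); the robot touches nothing.
It fails at once if the lever is gripped or forced, or the gearbox, turntable or stone is struck or leant on: more than 35 N from the fingers or arm (contact force between any of the arm, the fingers and gearbox above 35 N).
It fails at once if the hammer is moved more than 20 mm (distance of hammer from where it was at the start of the episode above 0.02 m).
It fails at once if the brush is moved more than 20 mm (distance of brush from where it was at the start of the episode above 0.02 m).
It fails at once if the pebble is moved more than 20 mm (distance of pebble from where it was at the start of the episode above 0.02 m).
It also fails if it takes over 54 s, if anything falls off the work surface, if the arm or the gripper's body presses on something with over 40 N, if the wrist force passes 120 N, or if a joint passes its speed limit or range.

## Working session

There is one attempt and no reset: what is moved stays moved. The work goes in short steps, Python scripts to look and compute and a tool call to move; the robot and the scene stay as the last step left them, time stands still between calls to the robot, and variables do not carry over. Pictures are saved under pics/ and viewed, at most 10 in all, crops included, and the job is handed in when it is done.

Besides the shell and the picture viewer there is one more tool, called after ">>>" as a command line: name --pt "numbers of a row" for each row, then --argument value for the rest. apply_moves: Moves the arm, as the interface text tells. Its arguments: {"type":"object","properties":{"steps":{"type":"array"},"force":{"type":"number"}},"required":["steps"]}

```bash
mkdir -p pics; python3 - <<'E'
from bench import manip, imaging
import cv2
o=manip.get_obs(); print(o['t'],o['eef_pos'],o['tcp_rot'],o['wrist_force'],o['opening'])
for n in("scene","side"):
    c=imaging.calibration(n); print(n,c)
    cv2.imwrite(f"pics/{n}0.png",imaging.snapshot(n)[:,:,::-1])
E
```

```text
0.0 [ 0.24791288 -0.49058991  0.23073553] [-3.05489864e+00 -7.27840370e-01  2.74833912e-04] [-0.10454564 -0.29344397 -0.32659261] 0.08518288420510943
scene {'fx': 448.3941722436294, 'fy': 448.3941722436294, 'cx': 310.7182160862788, 'cy': 198.34670741794986, 'distortion': array([-0.10863832,  0.        ,  0.        ,  0.        ,  0.        ]), 'rvec': array([ 1.47649449,  2.26168021, -0.7221607 ]), 'tvec': array([ 0.17077548, -0.34020131,  1.61621022])}
side {'fx': 406.4087956180633, 'fy': 406.4087956180633, 'cx': 314.1997116901304, 'cy': 198.4377341885419, 'distortion': array([-0.020891,  0.      ,  0.      ,  0.      ,  0.      ]), 'rvec': array([ 2.32893205, -0.60824173,  0.2408185 ]), 'tvec': array([-0.44538831,  0.34063764,  0.73942084])}
```

View pics/scene0.png

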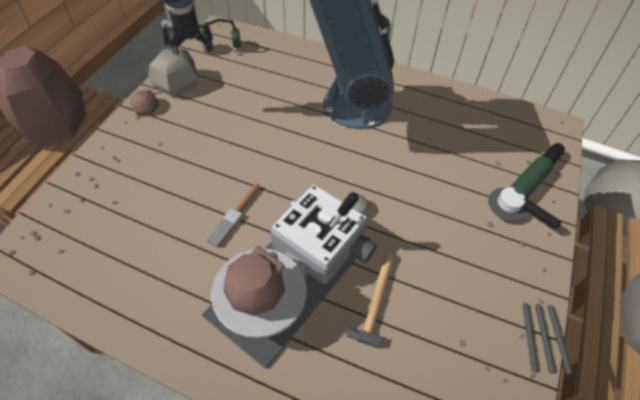

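View pics/side0.png

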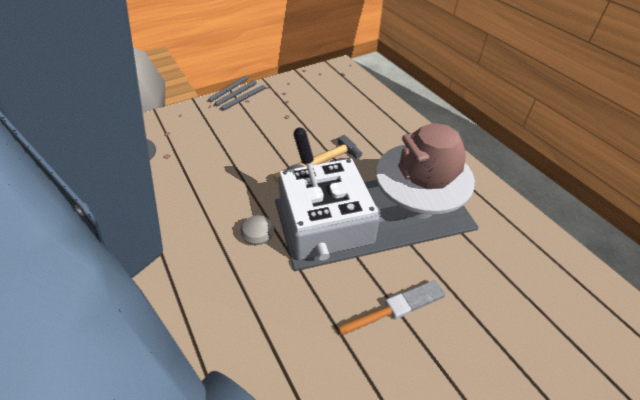

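The scene view shows the robot at the top. In the side view the gate plate is around (328,190), with right-hand marks near (319,213) and (350,207), and the lever grip is near (304,145), in the left lane. Next I'll enlarge both views.

```bash
python3 - <<'E'
import cv2,numpy as np
a=cv2.imread("pics/side0.png")[115:265,265:395]; b=cv2.imread("pics/scene0.png")[170:290,255:385]
a=cv2.resize(a,None,fx=3,fy=3,interpolation=cv2.INTER_CUBIC);b=cv2.resize(b,None,fx=3,fy=3,interpolation=cv2.INTER_CUBIC)
b=cv2.copyMakeBorder(b,0,a.shape[0]-b.shape[0],0,0,0)
cv2.imwrite("pics/crop.png",np.hstack([a,b]))
E
```

```text
(no output)
```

View pics/crop.png

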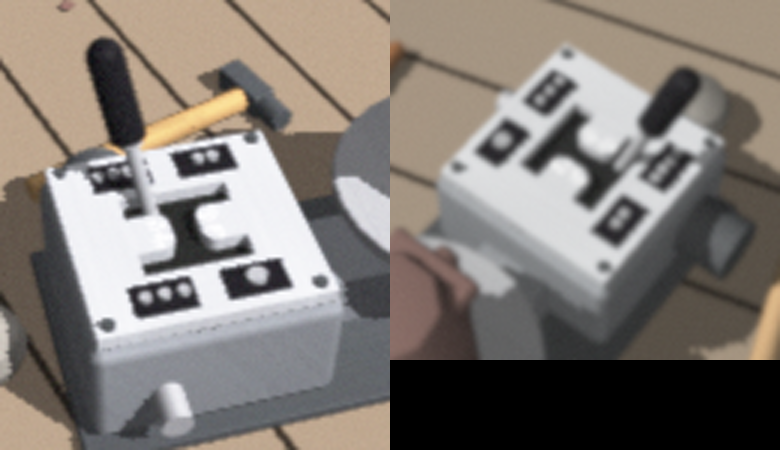

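The one-stud mark is the far right one (side crop (257,277)) and the three-stud mark is the near right one (164,296). The lever is near the end of the left lane closest to the robot. Now I'll fit the gearbox pose and the lever angles.

```bash
cat > h.py <<'E'
import cv2,numpy as np
from scipy.optimize import least_squares
from bench import imaging
def proj(n,P):
    c=imaging.calibration(n);K=np.array([[c['fx'],0,c['cx']],[0,c['fy'],c['cy']],[0,0,1]])
    return cv2.projectPoints(np.array(P,float),c['rvec'],c['tvec'],K,c['distortion'])[0][:,0]
def T(p,P):
    c,s=np.cos(p[2]),np.sin(p[2]);return np.array(P)@np.array([[c,-s,0],[s,c,0],[0,0,1]]).T+[p[0],p[1],0]
def lever(a,b,r): return np.array([0,0,.013])+r*np.array([np.sin(b),-np.sin(a)*np.cos(b),np.cos(a)*np.cos(b)])
E
python3 - <<'E'
from h import *
z=.127
one,three,two,four=[.034,-.064,z],[-.034,-.064,z],[.034,.064,z],[-.034,.064,z]
S=[(350.7,207.3),(319.7,213.7),(332.7,168)]; C=[(292.3,217.3),(308.7,200.3),(332,243),(347.3,226)]
def f(p): return np.r_[(proj("side",T(p,[one,three,two]))-S).ravel(),(proj("scene",T(p,[one,three,two,four]))-C).ravel()]
r=least_squares(f,[.55,0,0]);print(r.x,r.fun.round(1))
def g(q):
    P=T(r.x,[lever(q[0],q[1],.252),lever(q[0],q[1],.175)])
    return np.r_[(proj("side",P)-[(299.3,130),(307.3,161)]).ravel(),(proj("scene",P)-[(354.3,195.3),(342.3,212.3)]).ravel()]
q=least_squares(g,[-.25,-.2]);print(q.x,q.fun.round(1),T(r.x,[lever(*q.x,.255),lever(*q.x,.215)]))
E
```

```text
[ 0.59603015  0.09683215 -0.24759613] [-0.6 -0.5 -0.3 -0.6 -0.  -0.6 -0.2 -0.2 -0.7  0.2 -0.5  0.1 -0.4 -0.8]
[-0.27345984 -0.17399633] [-0.6 -1.1  0.4 -0.7 -0.1 -0.3 -0.4 -0.8] [[0.5698534  0.17340924 0.25481755]
 [0.57395956 0.16139714 0.21688539]]
```

```bash
python3 - <<'E'
from h import *
from bench import manip
o=manip.get_obs();R=cv2.Rodrigues(np.array(o['tcp_rot']))[0];print(R.round(3))
y=-.2476
print('tool y dir deg',np.degrees(np.arctan2(R[1,1],R[0,1])),'gear x deg',np.degrees(y))
p=[.596,.0968,y]
for n,q in dict(A=(-.10,.064),A2=(-.027,.064),B0=(-.06,.12),B=(0,.12),B2=(0,-.028),C=(-.08,-.06),C2=(.038,-.06)).items(): print(n,T(p,[[*q,.232]])[0].round(3))
print('ex',T([0,0,y],[[1,0,0],[0,1,0]]).round(3))
E
```

```text
[[ 0.893  0.451 -0.   ]
 [ 0.451 -0.893  0.001]
 [ 0.    -0.001 -1.   ]]
tool y dir deg -63.19700134492576 gear x deg -14.186435007439183
A [0.515 0.183 0.232]
A2 [0.586 0.165 0.232]
B0 [0.567 0.228 0.232]
B [0.625 0.213 0.232]
B2 [0.589 0.07  0.232]
C [0.504 0.058 0.232]
C2 [0.618 0.029 0.232]
ex [[ 0.97  -0.245  0.   ]
 [ 0.245  0.97   0.   ]]
```

>>> apply_moves --pt "0 0.015 0.038 0.005 0 0 0" --pt "0 0.03 0.076 0.01 0 0 0" --pt "0 0.045 0.114 0.01 0 0 0" --pt "0 0.06 0.152 0.01 0 0 0" --pt "0 0.075 0.19 0.01 0 0 0"

```text
t: 0.52
eef_pos: [0.3231, -0.299, 0.2411]
tcp_rot: [-3.056, -0.727, 0.0]
wrist_force: [0.3, -0.2, 0.3]
opening: 0.0259
grip_force: 0.0
```

>>> apply_moves --pt "0 0.015 0.038 0 0 0 -5" --pt "0 0.03 0.076 0 0 0 -10" --pt "0 0.044 0.114 0 0 0 -15" --pt "0 0.058 0.152 0 0 0 -20" --pt "0 0.072 0.19 0 0 0 -25"

```text
t: 0.93
eef_pos: [0.3948, -0.1099, 0.2413]
tcp_rot: [3.141, 0.046, 0.0]
wrist_force: [0.7, -1.1, -0.0]
opening: 0.0001
grip_force: 0.0
```

>>> apply_moves --pt "0 0.015 0.038 0 0 0 -4" --pt "0 0.03 0.076 0 0 0 -8" --pt "0 0.044 0.114 0 0 0 -12" --pt "0 0.058 0.152 0 0 0 -16" --pt "0 0.072 0.19 0 0 0 -16"

```text
t: 1.35
eef_pos: [0.4668, 0.0803, 0.2412]
tcp_rot: [3.117, -0.391, -0.0]
wrist_force: [1.6, -2.4, 0.4]
opening: -0.0001
grip_force: 0.0
```

>>> apply_moves --pt "0 0.012 0.03 0 0 0 0" --pt "0 0.024 0.06 0 0 0 0" --pt "0 0.036 0.09 0 0 0 0" --pt "0 0.048 0.102 -0.005 0 0 0" --pt "0 0.048 0.102 -0.009 0 0 0"

```text
t: 1.77
eef_pos: [0.5158, 0.1826, 0.2316]
tcp_rot: [-3.118, 0.381, -0.0]
wrist_force: [1.2, 0.7, -0.5]
opening: -0.0004
grip_force: 0.0
```

```bash
cat > st.py <<'E'
from h import *
from bench import manip
import sys
p=[.596,.0968,-.2476]
o=manip.get_obs();e=np.array(o['eef_pos']);R=T([0,0,p[2]],np.eye(3)).T
print('t',o['t'],'gear tcp',((e-[p[0],p[1],0])@R).round(4),'F',(np.array(o['wrist_force'])@R).round(1),'rot',o['tcp_rot'])
if len(sys.argv)>1:
    a=imaging.snapshot("side")[90:250,235:405];b=imaging.snapshot("scene")[150:290,245:405]
    a=cv2.resize(a,(425,400),interpolation=cv2.INTER_CUBIC);b=cv2.resize(b,(320,280),interpolation=cv2.INTER_CUBIC)
    b=cv2.copyMakeBorder(b,0,120,0,0,0);cv2.imwrite(sys.argv[1],np.hstack([a,b])[:,:,::-1])
E
python3 st.py pics/c1.png
```

```text
t 1.7667 gear tcp [-0.0987  0.0635  0.2316] F [ 1.   1.  -0.5] rot [-3.11799346e+00  3.80803793e-01 -3.95644289e-04]
```

View pics/c1.png

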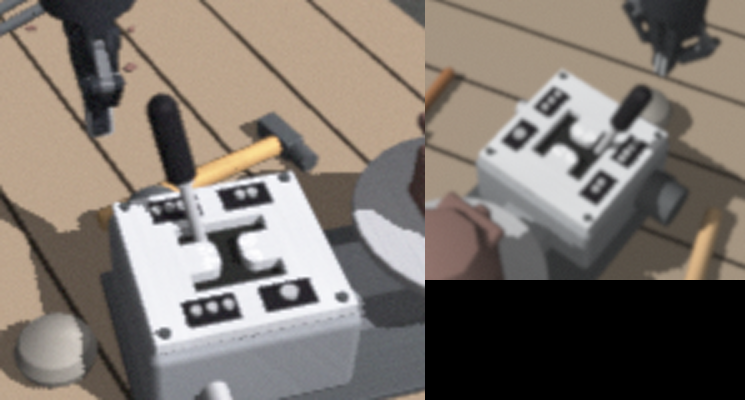

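The shut fingers are just short of the lever on its robot side and lined up with it. The lever hasn't moved and everything else is clear. I'll push along +x now.

>>> apply_moves --pt "0 0.015 -0.004 0 0 0 0" --pt "0 0.027 -0.007 0 0 0 0" --pt "0 0.037 -0.0093 0 0 0 0" --pt "0 0.044 -0.011 0 0 0 0" --pt "0 0.05 -0.0127 0 0 0 0"

```text
t: 2.28
eef_pos: [0.5648, 0.1669, 0.2325]
tcp_rot: [-3.118, 0.386, 0.001]
wrist_force: [-4.1, 1.5, 3.6]
opening: -0.0002
grip_force: 2.1
```

>>> apply_moves --pt "0 0.005 -0.0013 0 0 0 0" --pt "0 0.01 -0.0026 0 0 0 0" --pt "0 0.015 -0.004 0 0 0 0" --pt "0 0.02 -0.0052 0 0 0 0" --pt "0 0.02 -0.0052 0 0 0 0"

```text
t: 2.7
eef_pos: [0.5854, 0.162, 0.2322]
tcp_rot: [-3.118, 0.385, -0.0]
wrist_force: [-3.8, 1.3, 2.3]
opening: -0.0002
grip_force: 1.6
```

```bash
python3 st.py pics/c2.png
```

```text
t 2.7 gear tcp [-0.0262  0.0606  0.2322] F [-4.   0.3  2.3] rot [-3.11787356e+00  3.84960077e-01 -4.86771952e-04]
```

View pics/c2.png

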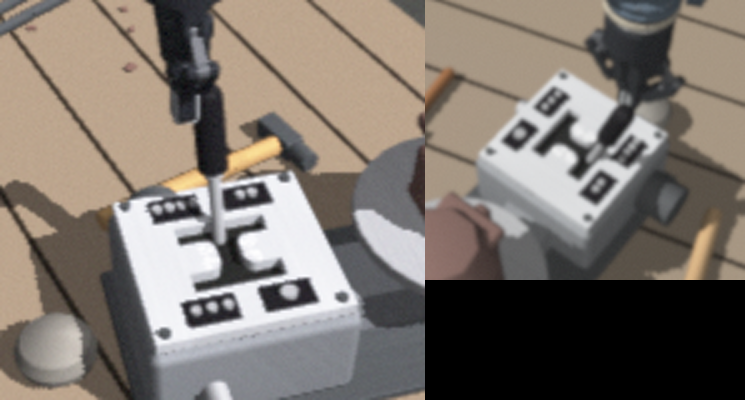

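The lever now looks upright along the lane: grip bottom (213,172), stalk entering the plate near (220,240) in the side crop. I'll check that against predictions.

```bash
python3 - <<'E'
from h import *
p=[.596,.0968,-.2476]
for b in(-.06,-.03,0,.03,.06):print(b,*[((proj("side",T(p,[lever(-.265,b,r)]))[0]-[235,90])*2.5).round(0) for r in(.175,.118,.255)], ((proj("scene",T(p,[lever(-.265,b,.175)]))[0]-[245,150])*2+[425,0]).round())
E
```

```text
-0.06 [204. 170.] [212. 226.] [192.  86.] [609. 132.]
-0.03 [210. 169.] [215. 225.] [201.  84.] [607. 135.]
0 [215. 168.] [219. 224.] [210.  82.] [604. 137.]
0.03 [221. 167.] [223. 223.] [219.  81.] [602. 140.]
0.06 [227. 166.] [226. 223.] [227.  80.] [599. 143.]
```

`along` is about -0.01, so the lever can cross. Next I'll go round to its left side.

>>> apply_moves --pt "0 -0.02 0.005 0 0 0 0" --pt "0 -0.043 0.011 0 0 0 0" --pt "0 -0.036 0.04 0 0 0 0" --pt "0 -0.028 0.071 0 0 0 0" --pt "0 -0.028 0.071 0 0 0 0"

```text
t: 3.22
eef_pos: [0.5572, 0.2369, 0.2324]
tcp_rot: [-3.117, 0.381, -0.003]
wrist_force: [1.4, 0.4, 0.2]
opening: 0.0001
grip_force: 0.0
```

>>> apply_moves --pt "0 0.025 -0.006 0 0 0 0" --pt "0 0.05 -0.0125 0 0 0 0" --pt "0 0.067 -0.017 0 0 0 0" --pt "0 0.067 -0.017 0 0 0 0"

```text
t: 3.55
eef_pos: [0.6261, 0.2149, 0.2316]
tcp_rot: [3.117, -0.387, 0.002]
wrist_force: [0.1, -0.1, -0.3]
opening: 0.0002
grip_force: 0.0
```

```bash
python3 st.py
```

```text
t 3.55 gear tcp [0.0003 0.1219 0.2316] F [ 0.1 -0.1 -0.3] rot [ 3.11729230e+00 -3.86660929e-01  2.18626282e-03]
```

>>> apply_moves --pt "0 -0.0032 -0.0126 0 0 0 0" --pt "0 -0.0054 -0.0213 0 0 0 0" --pt "0 -0.0073 -0.029 0 0 0 0" --pt "0 -0.0093 -0.0368 0 0 0 0" --pt "0 -0.0113 -0.0446 0 0 0 0"

```text
t: 3.97
eef_pos: [0.6123, 0.1716, 0.2337]
tcp_rot: [-3.116, 0.384, -0.004]
wrist_force: [1.3, 5.9, 4.4]
opening: 0.0001
grip_force: 2.7
```

>>> apply_moves --pt "0 -0.0022 -0.0087 0 0 0 0" --pt "0 -0.0044 -0.0175 0 0 0 0" --pt "0 -0.0066 -0.026 0 0 0 0" --pt "0 -0.0088 -0.035 0 0 0 0" --pt "0 -0.011 -0.0437 0 0 0 0"

```text
t: 4.38
eef_pos: [0.6011, 0.1272, 0.2328]
tcp_rot: [-3.118, 0.384, -0.001]
wrist_force: [0.4, 3.8, 4.0]
opening: -0.0
grip_force: 2.0
```

```bash
python3 st.py pics/c3.png
```

```text
t 4.3833 gear tcp [-0.0025  0.0307  0.2328] F [-0.6  3.7  4. ] rot [-3.11757718e+00  3.84446354e-01 -1.26543454e-03]
```

View pics/c3.png

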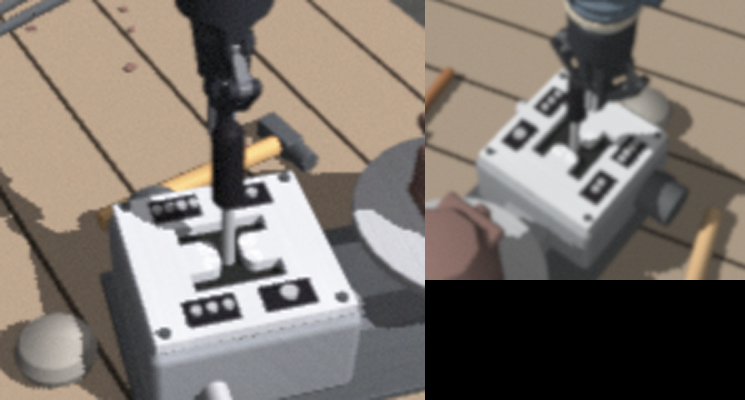

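The lever is in the crossbar, about mid-way, with the fingers behind it. Pushing on.

>>> apply_moves --pt "0 -0.002 -0.0085 0 0 0 0" --pt "0 -0.004 -0.017 0 0 0 0" --pt "0 -0.006 -0.0255 0 0 0 0" --pt "0 -0.008 -0.034 0 0 0 0" --pt "0 -0.01 -0.0425 0 0 0 0"

```text
t: 4.9
eef_pos: [0.5908, 0.0846, 0.2317]
tcp_rot: [3.118, -0.385, -0.002]
wrist_force: [0.0, 3.5, -2.1]
opening: 0.0001
grip_force: 1.6
```

>>> apply_moves --pt "0 -0.001 -0.004 0 0 0 0" --pt "0 -0.002 -0.008 0 0 0 0" --pt "0 -0.003 -0.011 0 0 0 0" --pt "0 -0.0035 -0.014 0 0 0 0" --pt "0 -0.0035 -0.014 0 0 0 0"

```text
t: 5.32
eef_pos: [0.5878, 0.0708, 0.2323]
tcp_rot: [3.117, -0.385, -0.0]
wrist_force: [0.5, 0.0, 0.5]
opening: -0.0001
grip_force: 0.2
```

```bash
python3 st.py pics/c4.png; python3 - <<'E'
from h import *
p=[.596,.0968,-.2476]
for a in(.15,.2,.225,.255,.285):print(a,*[((proj("side",T(p,[lever(a,0,r)]))[0]-[235,90])*2.5).round(0) for r in(.175,.118,.255)], ((proj("scene",T(p,[lever(a,0,.175)]))[0]-[245,150])*2+[425,0]).round())
E
```

```text
t 5.3167 gear tcp [-0.0016 -0.0272  0.2323] F [0.4 0.1 0.5] rot [ 3.11741118e+00 -3.84830360e-01 -3.86748667e-05]
0.15 [239. 220.] [234. 259.] [247. 156.] [558. 106.]
0.2 [242. 228.] [236. 265.] [251. 169.] [553. 103.]
0.225 [243. 232.] [237. 268.] [254. 175.] [550. 102.]
0.255 [245. 238.] [238. 271.] [257. 184.] [547. 101.]
0.285 [247. 243.] [239. 275.] [260. 192.] [544.  99.]
```

View pics/c4.png

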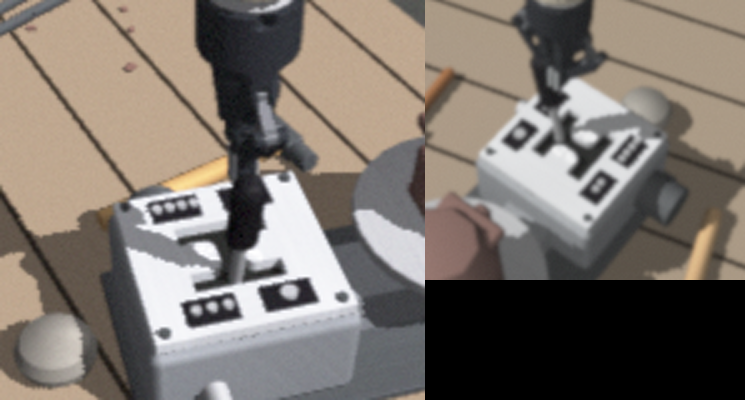

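The lever is in the right lane, at about 0.26 (grip bottom near (243,243)). I'll back off and go round to the near side.

>>> apply_moves --pt "0 0.003 0.0116 0 0 0 0" --pt "0 -0.033 0.021 0 0 0 0" --pt "0 -0.068 0.0296 0 0 0 0" --pt "0 -0.074 0.008 0 0 0 0" --pt "0 -0.079 -0.014 0 0 0 0"

```text
t: 5.83
eef_pos: [0.5078, 0.0588, 0.2326]
tcp_rot: [3.118, -0.379, 0.0]
wrist_force: [0.6, 0.6, -0.1]
opening: 0.0002
grip_force: 0.0
```

>>> apply_moves --pt "0 0 0 0 0 0 0" --pt "0 0.015 -0.004 0 0 0 0" --pt "0 0.03 -0.0075 0 0 0 0" --pt "0 0.042 -0.0105 0 0 0 0" --pt "0 0.05 -0.0125 0 0 0 0"

```text
t: 6.25
eef_pos: [0.5599, 0.0455, 0.2323]
tcp_rot: [-3.118, 0.384, 0.001]
wrist_force: [-4.4, 1.5, 2.8]
opening: -0.0002
grip_force: 2.0
```

```bash
python3 st.py
```

```text
t 6.25 gear tcp [-0.0224 -0.0586  0.2323] F [-4.6  0.4  2.8] rot [-3.11794765e+00  3.84473081e-01  5.11572801e-04]
```

>>> apply_moves --pt "0 0.009 -0.0023 0 0 0 0" --pt "0 0.018 -0.0046 0 0 0 0" --pt "0 0.027 -0.0069 0 0 0 0" --pt "0 0.036 -0.0092 0 0 0 0" --pt "0 0.045 -0.0114 0 0 0 0"

```text
t: 6.67
eef_pos: [0.6043, 0.0333, 0.2318]
tcp_rot: [3.118, -0.385, -0.002]
wrist_force: [-4.4, 0.6, -2.3]
opening: -0.0001
grip_force: 1.7
```

>>> apply_moves --pt "0 0.003 -0.0008 0 0 0 0" --pt "0 0.006 -0.0015 0 0 0 0" --pt "0 0.009 -0.0023 0 0 0 0" --pt "0 0.011 -0.0028 0 0 0 0" --pt "0 0.013 -0.0033 0 0 0 0"

```text
t: 7.08
eef_pos: [0.617, 0.0301, 0.2324]
tcp_rot: [3.118, -0.385, 0.0]
wrist_force: [-3.8, 0.1, -1.6]
opening: 0.0003
grip_force: 1.4
```

```bash
python3 st.py
```

```text
t 7.0833 gear tcp [ 0.0367 -0.0595  0.2324] F [-3.7 -0.8 -1.6] rot [ 3.11787100e+00 -3.84688291e-01  4.28665644e-06]
```

Almost at the end, with no cushion force yet. I'll creep until the force rises.

>>> apply_moves --pt "0 0.001 -0.0003 0 0 0 0" --pt "0 0.002 -0.0005 0 0 0 0" --pt "0 0.003 -0.0008 0 0 0 0" --pt "0 0.004 -0.001 0 0 0 0" --pt "0 0.004 -0.001 0 0 0 0"

```text
t: 7.5
eef_pos: [0.621, 0.0292, 0.2324]
tcp_rot: [-3.118, 0.385, -0.0]
wrist_force: [-2.8, -0.3, -0.7]
opening: -0.0
grip_force: 1.3
```

>>> apply_moves --pt "0 0.001 -0.0003 0 0 0 0" --pt "0 0.002 -0.0005 0 0 0 0" --pt "0 0.003 -0.0008 0 0 0 0" --pt "0 0.003 -0.0008 0 0 0 0"

```text
t: 7.83
eef_pos: [0.6241, 0.0284, 0.2323]
tcp_rot: [-3.118, 0.385, -0.0]
wrist_force: [-3.1, 0.2, -1.2]
opening: 0.0
grip_force: 1.3
```

>>> apply_moves --pt "0 0.001 -0.0003 0 0 0 0" --pt "0 0.002 -0.0005 0 0 0 0" --pt "0 0.003 -0.0008 0 0 0 0" --pt "0 0.003 -0.0008 0 0 0 0"

```text
t: 8.17
eef_pos: [0.6269, 0.0276, 0.2322]
tcp_rot: [-3.118, 0.385, 0.001]
wrist_force: [-3.8, 1.1, -1.1]
opening: 0.0003
grip_force: 1.7
```

```bash
python3 st.py pics/c5.png; python3 - <<'E'
from h import *
p=[.596,.0968,-.2476]
for b in(.2,.24,.27,.29,.31):print(b,*[((proj("side",T(p,[lever(.26,b,r)]))[0]-[235,90])*2.5).round(0) for r in(.175,.118,.255)], *[((proj("scene",T(p,[lever(.26,b,r)]))[0]-[245,150])*2+[425,0]).round() for r in (.175,.255)])
E
```

```text
t 8.1667 gear tcp [ 0.047  -0.0595  0.2322] F [-3.9  0.2 -1.1] rot [-3.11788616e+00  3.84757932e-01  5.77614104e-04]
0.2 [285. 233.] [264. 268.] [320. 177.] [530. 120.] [508.  84.]
0.24 [293. 232.] [269. 267.] [331. 176.] [527. 124.] [503.  91.]
0.27 [298. 232.] [272. 267.] [340. 176.] [525. 128.] [499.  96.]
0.29 [302. 232.] [275. 267.] [346. 176.] [523. 130.] [497.  99.]
0.31 [305. 232.] [277. 267.] [351. 176.] [522. 132.] [494. 103.]
```

View pics/c5.png

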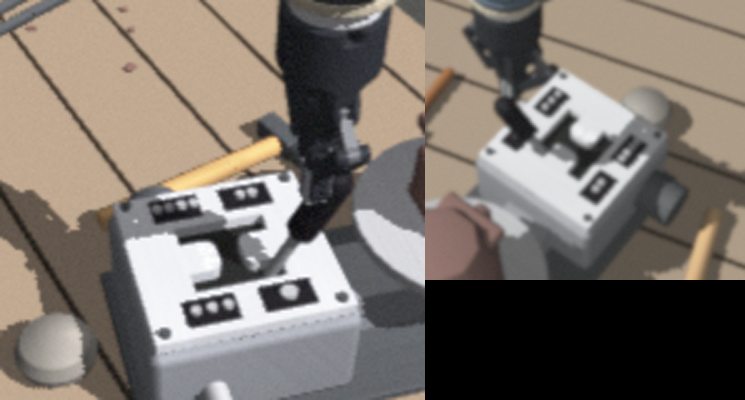

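The grip bottom is near (300,238), which puts `along` at about 0.28. A few more millimetres should reach the cushion.

>>> apply_moves --pt "0 0.001 -0.0003 0 0 0 0" --pt "0 0.002 -0.0005 0 0 0 0" --pt "0 0.003 -0.0008 0 0 0 0" --pt "0 0.003 -0.0008 0 0 0 0"

```text
t: 8.6
eef_pos: [0.6295, 0.0269, 0.2319]
tcp_rot: [-3.118, 0.385, 0.003]
wrist_force: [-6.3, 2.1, -1.1]
opening: 0.0
grip_force: 2.8
```

>>> apply_moves --pt "0 0.0007 -0.0002 0 0 0 0" --pt "0 0.0015 -0.0004 0 0 0 0" --pt "0 0.0015 -0.0004 0 0 0 0"

```text
t: 8.85
eef_pos: [0.6307, 0.0266, 0.2316]
tcp_rot: [-3.118, 0.385, 0.004]
wrist_force: [-7.7, 1.6, -2.5]
opening: -0.0003
grip_force: 3.3
```

The force is climbing, so the lever is on its cushion and fully home. Withdrawing straight back, then up.

>>> apply_moves --pt "0 -0.01 0.0025 0 0 0 0" --pt "0 -0.035 0.009 0 0 0 0" --pt "0 -0.07 0.018 0 0 0 0" --pt "0 -0.105 0.027 0.01 0 0 0" --pt "0 -0.135 0.034 0.03 0 0 0"

```text
t: 9.27
eef_pos: [0.4943, 0.0607, 0.2611]
tcp_rot: [3.118, -0.385, -0.003]
wrist_force: [0.2, -0.2, 1.0]
opening: -0.0001
grip_force: 0.0
```

>>> apply_moves --pt "0 0 0 0.03 0 0 0" --pt "0 0 0 0.03 0 0 0" --pt "0 0 0 0.03 0 0 0"

```text
t: 9.52
eef_pos: [0.4977, 0.0604, 0.2944]
tcp_rot: [-3.117, 0.384, -0.009]
wrist_force: [0.6, 0.2, 0.0]
opening: -0.0002
grip_force: 0.0
```

```bash
python3 st.py pics/c6.png
```

```text
t 9.5167 gear tcp [-0.0864 -0.0594  0.2944] F [0.5 0.3 0. ] rot [-3.11722711  0.38433167 -0.00945378]
```

View pics/c6.png

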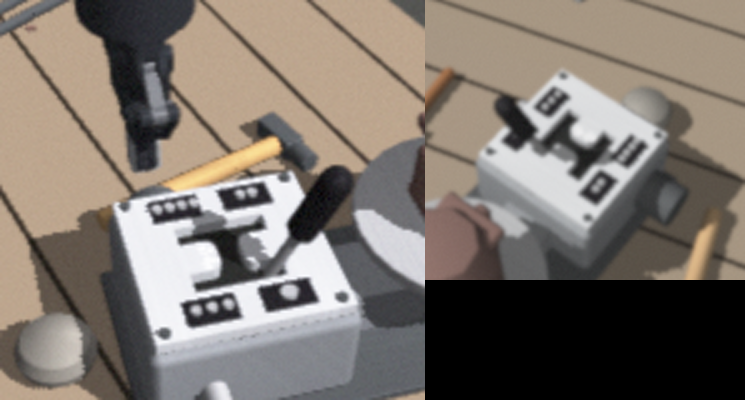

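The grip's tip is near (345,172), so `along` is about 0.29 in the slot beside the one-stud mark. The arm is clear and the bystanders haven't moved. Handing in.

```bash
python3 -c "
from bench import manip
print(manip.sign_off())"
```

```text
the job is handed in; nothing more can be done
None
```

The lever is in first gear: home in the far right slot beside the one-stud mark (`along` about 0.29 rad from the last picture). Pushes stayed under about 10 N at each reading, the arm is clear of everything, and the job was handed in at about 9.6 s; sign-off returned no verdict.

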